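# Open the coin case, lock its lid stay and file the coin tubes

### The job

Set up the coin case for the day: raise its lid by the front handle and press the elbow of the folding stay past straight to its stop, so that it locks and the lid stays up unaided. Then file every coin tube that lies beside the case: lay each into a free gap of the row in the case, flat on the channel floor like its neighbours, without shifting the tubes already there. Leave the scale and the magnifier where they lie, and the case open.

Things in the scene. Friction and masses are not known exactly. Their poses are not given: they have to be found in the camera images.
- case: aluminium coin case on the table, 235 mm deep (its x), 372 mm wide (its y), body 60 mm high, walls 6 mm, inner floor 8 mm above the table. Origin: centre of its underside. Its front, with the lid handle, faces its -x; the hinge runs along its rear top edge (+x). Behind the row of tubes lies blue foam with coins, its top 24 mm above the table
- row (a point): middle of the floor of the channel for the tubes, 8 mm above the table, axes as the case's. Tubes lie in it side by side, long axis along x, at 11 places in y, -145 to 145 mm, every 29 mm, no partitions. Those at +-29, +-87, +-145 are taken, one of the other five too; the rest are gaps 32 mm wide. Channel 60 mm wide in x between lips 12 mm thick, 6 mm high; 31 mm from it to the front wall
- case_lid (a joint): angle of the lid, rad: 0 shut, grows as it rises, 1.25 (its end) with the stay straight, 1.23 resting on the locked stay. Clear panel in an aluminium frame, 30 mm deep, 0.6 kg. Damped hinge (6 N m s/rad): about 10 N at the handle to raise it at 0.3 rad/s; let go near 1.22 with the stay unlocked it sinks, 0.1 rad in the first 5 s, shut after some 20 s
- lid_hinge (a point): on the hinge line of the lid, middle of the case's width, 60 mm above the table; its axes turn with the lid. The lid turns about the case's y axis
- lid_handle (a point): middle of the lid's handle, a round bar 11 mm thick, 110 mm long along the case's y, on standoffs 94 mm apart, 35 mm off the lid's front face; 270 mm from the hinge line, and 15 mm above it with the lid shut (75 mm above the table). It swings up with the lid and then stands on top of it
- stay_elbow (a joint): bend of the elbow of the folding stay, rad: 0 folded (lid shut), 2.77 with its two bars in line, 3.05 at its stop past straight, where it is locked by the lid's weight. A weak spring and the rivet keep it from going over by itself: raise the lid nearly all the way (1.2), let go and press the elbow before the lid has sunk much; this lifts the lid the last bit. Pressed at 25 mm/s it takes under 14 N
- elbow (a point): middle of the black thumb button (15 mm across, 18 mm long in the case's y) on the elbow of the stay, two steel bars 78 mm long at the case's -y wall, 169 mm from its middle. Lid shut: folded forward under the lid. Lid up: press it rearward and down (case +x, -z, 34 degrees below level) until it stops, 11 mm past straight. Bars in line: 50 mm to +x of the case's middle, 111 mm above the table
- kept0: coin tube already lying in the row, of the same kind as those on the table (56 x 26 x 26 mm); origin at its centre, long axis along its x; always there
- kept1: coin tube already lying in the row, of the same kind as those on the table (56 x 26 x 26 mm); origin at its centre, long axis along its x; always there
- kept2: coin tube already lying in the row, of the same kind as those on the table (56 x 26 x 26 mm); origin at its centre, long axis along its x; always there
- kept3: coin tube already lying in the row, of the same kind as those on the table (56 x 26 x 26 mm); origin at its centre, long axis along its x; always there
- kept4: coin tube already lying in the row, of the same kind as those on the table (56 x 26 x 26 mm); origin at its centre, long axis along its x; always there
- kept5: coin tube already lying in the row, of the same kind as those on the table (56 x 26 x 26 mm); origin at its centre, long axis along its x; always there
- filed0: coin tube already lying in the row, of the same kind as those on the table (56 x 26 x 26 mm); origin at its centre, long axis along its x; only one of filed0 to filed4 is there, in one of the five places that are otherwise gaps
- filed1: coin tube already lying in the row, of the same kind as those on the table (56 x 26 x 26 mm); origin at its centre, long axis along its x; only one of filed0 to filed4 is there, in one of the five places that are otherwise gaps
- filed2: coin tube already lying in the row, of the same kind as those on the table (56 x 26 x 26 mm); origin at its centre, long axis along its x; only one of filed0 to filed4 is there, in one of the five places that are otherwise gaps
- filed3: coin tube already lying in the row, of the same kind as those on the table (56 x 26 x 26 mm); origin at its centre, long axis along its x; only one of filed0 to filed4 is there, in one of the five places that are otherwise gaps
- filed4: coin tube already lying in the row, of the same kind as those on the table (56 x 26 x 26 mm); origin at its centre, long axis along its x; only one of filed0 to filed4 is there, in one of the five places that are otherwise gaps
- tube0: square coin tube, clear plastic with a white cap at one end, full of coins, 56 mm long, 26 x 26 mm, about 0.18 kg, lying on the table beside the case; to be filed in the row. Origin at its centre, long axis along its x, cap at +x; either end and any side may face anywhere in the row. Absent in some starts
- tube1: square coin tube, clear plastic with a white cap at one end, full of coins, 56 mm long, 26 x 26 mm, about 0.18 kg, lying on the table beside the case; to be filed in the row. Origin at its centre, long axis along its x, cap at +x; either end and any side may face anywhere in the row. Absent in some starts
- tube2: square coin tube, clear plastic with a white cap at one end, full of coins, 56 mm long, 26 x 26 mm, about 0.18 kg, lying on the table beside the case; to be filed in the row. Origin at its centre, long axis along its x, cap at +x; either end and any side may face anywhere in the row. Absent in some starts
- tube3: square coin tube, clear plastic with a white cap at one end, full of coins, 56 mm long, 26 x 26 mm, about 0.18 kg, lying on the table beside the case; to be filed in the row. Origin at its centre, long axis along its x, cap at +x; either end and any side may face anywhere in the row. Absent in some starts
- scale: black pocket scale, 75 x 120 x 19 mm, lying on the table, not to be disturbed; origin at the centre of its underside
- loupe: folding magnifier, steel, about 68 x 34 x 12 mm, lying on the table, not to be disturbed; origin under the centre of its lens, its cover towards +x
Not all that is in view belongs to the job. Leave any green look-alike of the tube2 alone.

How it is judged:
By the outcome, as a careful person would: the job done as asked, in the order asked, and still so for the second after the job is handed in, with the robot touching nothing.
Of filed0, filed1, filed2, filed3, filed4 only 1 to 1 are there at a start; the rules pass over those that are not, and their reading is None.
Of tube0, tube1, tube2, tube3 only 3 to 4 are there at a start; the rules pass over those that are not, and their reading is None.
At some moment in a run one of tube0, tube1, tube2, tube3 may be knocked a few centimetres aside while the robot is not near it.
Once in a run the grip may slacken for a moment while it holds something.
It also fails if it takes over 210 s, if anything falls off the work surface, if the arm or the gripper's body presses on something with over 40 N, if the wrist force passes 120 N, or if a joint passes its speed limit or range.

### The arm

A 6-joint arm with a two-finger parallel gripper is mounted at the origin on the work surface. World frame = base frame: x ahead of the robot, y to its left, z up, the work surface at z = 0. Lengths are in m, angles in rad, forces in N, time in s.
With the tool pointing down it reaches from about 0.225 to 0.875 m from the base axis. Payload 3.4 kg.
Tool frame: the origin (TCP) lies midway between the tips of the shut fingers; the grasp point (between the pads) lies 19 mm behind it (pinch_z is the distance from the TCP to the grasp point, in m); z points along the fingers, y is the line along which they close (so a half turn about z gives the same grasp; the last joint's range is limited). The gripper opens to 85 mm and grips with 20 to 120 N. Pads are 22 mm wide; open, the fingers measure 114 mm over their backs; the gripper's body (76 mm by 85 mm) begins 54 mm behind the grasp point. The pads swing forward as they close: fully open they stand 13 mm farther back than shut.
Start: joints at [-1.376, 0.276, 1.505, -0, 1.361, -0.121], TCP at [0.179, -0.547, 0.231] pointing down, gripper open.
Joint ranges: [-2.89, 2.89], [-0.75, 2.08], [0.22, 2.7], [-1.18, 4.32], [0.11, 2.71], [-2.7, 2.7]. Speed limits (rad/s): [2.57, 2.57, 3.14, 3.14, 3.14, 3.14].

### API

Orientations are given as a unit quaternion [w, x, y, z].
In Python, from rig import get_state, get_image, sign_off, pinch_z gives the robot as it stands.
- The arm moves only by the tool send_rows, never from a script. Its argument "steps" is one flat list of numbers, 5 for each row, row after row: the gripper's target within -1 to 1 (fully open at 1, half-way at 0, shut at -1), then the shift along the tool's x, y, z in cm, then the turn about the tool's z in degrees. In form: [gripper, x, y, z, roll, gripper, x, y, z, roll, ...]. A call has 1 to 12 rows; each row shifts and turns the commanded pose from where the row before left it, along the tool's axes as they then stand; what a row does not reach is not made up. A row lasts 1/10 s, in which the tool goes at most 50 mm and 8.59 degrees, less where a joint would pass 70% of its speed; a pose out of reach is approached as far as the arm can. A call is refused whole if a number of a shift passes 5 or a number of a turn 8.59, either way. A call with a gripper value outside its range is refused whole. The fingers move at their own pace and stop on an object; "newtons" is the grip in N (left out, the last holds). Time passes only in rows, so rows that do not move let the fingers close. It gives the time, the measured TCP pose, the force, the opening and the grip force at its end, in the units of the state.
- get_state(): the state, without advancing time (a new reading comes with each control period).
- get_image(name): name is "scene" or "top" or "wrist"; returns a dict with "color" (384x512x3 uint8, red, green, blue), "mtx" (3x3 intrinsics, pixels), "T" (4x4, takes a point from camera to world coordinates); the wrist camera has in their place "mount" (4x4, takes a point from camera to tool coordinates, whose origin is the TCP and whose axes are the flange's). Camera axes: x right, y down, z forward; pixel columns grow to the right and rows downward; lengths in m; the calibration is good to about 2 mm. A picture is of the moment at which its call begins: read the wrist's pose just before it. There is no depth.
- sign_off(): hands the job in; it is judged then, once.
The state is a dict: "clock": time; "qpos": joint angles; "qd": joint speeds; "effort": joint torques, N m; "position": TCP position; "ee_rot": TCP orientation; "contact_force": force on the tool from outside, world axes, zero at the start; "moment": the same for the moment, N m; "width": finger opening in m; "gripper_force": force on a finger pad.
Only numpy, scipy, OpenCV 4.12 (cv2) and the standard library are available. Lean on these libraries where they do the work, as an engineer would, in place of code of your own. Each camera call takes 0.05 s, during which the arm holds its last target. There are 200 camera calls.

## Working session

There is one attempt and no reset: what is moved stays moved. The work goes in short steps, Python scripts to look and compute and a tool call to move; the robot and the scene stay as the last step left them, time stands still between calls to the robot, and variables do not carry over. Pictures are saved under pics/ and viewed, at most 16 in all, crops included, and the job is handed in when it is done.

Besides the shell and the picture viewer there is one more tool, called after "Call:" as name(argument=value, ...) on one line, values as JSON. send_rows: Moves the arm, as the interface text tells. Its arguments: {"type":"object","properties":{"steps":{"type":"array"},"newtons":{"type":"number"}},"required":["steps"]}

```bash
ls; mkdir -p pics; python3 - <<'E'
from rig import *
import cv2,numpy as np
print(get_state(),pinch_z)
for n in ("scene","top"):
    i=get_image(n); cv2.imwrite(f"pics/{n}0.png",i["color"][:,:,::-1]); print(n,i["mtx"].tolist(),np.round(i["T"],4).tolist())
i=get_image("wrist"); print(i["mount"],i["mtx"])
E
```

```text
pics
{'clock': 0.0, 'qpos': array([-1.37601189e+00,  2.76580363e-01,  1.50616092e+00, -1.91814869e-05,
        1.36069535e+00, -1.21009611e-01]), 'qd': array([-0.00016697,  0.0012313 , -0.00062019,  0.00103727,  0.00143556,
       -0.00034455]), 'effort': array([-1.31853203e-04, -4.16774011e+01, -2.45807719e+01, -4.71251551e-04,
        1.10948257e-02, -4.31742671e-05]), 'position': array([ 0.17845567, -0.54603483,  0.23043699]), 'ee_rot': array([-9.21014760e-04,  9.87559406e-01,  1.57243660e-01, -4.33736487e-05]), 'contact_force': array([0.31719162, 0.20013331, 0.390351  ]), 'moment': array([ 0.07072573,  0.01625269, -0.00453664]), 'gripper_force': 0.0, 'width': 0.0855142343378713} 0.0187
scene [[394.5099061579506, 0.0, 255.74672866016658], [0.0, 394.5099061579506, 199.14387197130335], [0.0, 0.0, 1.0]] [[-0.2135, 0.8178, -0.5345, 1.1476], [0.9769, 0.1767, -0.1199, 0.1539], [-0.0036, -0.5478, -0.8366, 0.9757], [0.0, 0.0, 0.0, 1.0]]
top [[367.23737256540164, 0.0, 252.94166867503222], [0.0, 367.23737256540164, 187.54008976718856], [0.0, 0.0, 1.0]] [[-0.014, -0.9859, 0.1667, 0.4204], [-0.9993, 0.0081, -0.036, 0.0486], [0.0341, -0.1671, -0.9853, 0.9788], [0.0, 0.0, 0.0, 1.0]]
[[-1.33760109e-04 -9.50423383e-01 -3.10958799e-01  7.91797287e-02]
 [ 9.99999909e-01 -1.49934593e-06 -4.25571119e-04  4.27277102e-04]
 [ 4.04006508e-04 -3.10958828e-01  9.50423297e-01 -1.43368802e-01]
 [ 0.00000000e+00  0.00000000e+00  0.00000000e+00  1.00000000e+00]] [[290.2912109    0.         257.25690808]
 [  0.         290.2912109  190.09569849]
 [  0.           0.           1.        ]]
```

View pics/top0.png

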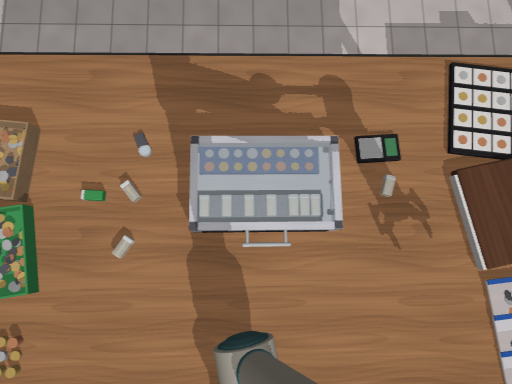

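View pics/scene0.png

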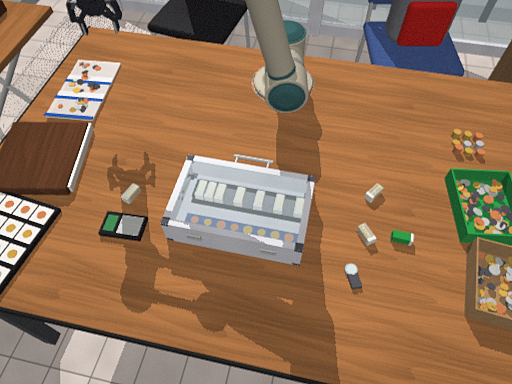

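The pictures show the case at top px (265,183), closed, with its handle at (266,245). Seven tubes lie in the row, with the extra one near px 304, which is y = -116. Candidates for the loose tubes in the top view:
- White-capped tubes at (130,190), (123,247) and (389,186): wanted.
- Green look-alike at (93,195): leave.
- Loupe at (143,144) and scale at (377,148): leave.

I'll measure and check in one crop.

```bash
cat > h.py <<'E'
import numpy as np,cv2
from rig import *
def wT():
    s=get_state(); w,x,y,z=s["ee_rot"]
    from scipy.spatial.transform import Rotation as R
    T=np.eye(4);T[:3,:3]=R.from_quat([x,y,z,w]).as_matrix();T[:3,3]=s["position"];return T
def grab(n,f=None):
    T=wT() if n=="wrist" else None
    i=get_image(n); i["P"]=T@i["mount"] if n=="wrist" else i["T"]
    if f: cv2.imwrite(f,i["color"][:,:,::-1])
    return i
def ray(i,uv,z):
    uv=np.atleast_2d(np.float64(uv)); d=np.c_[uv,np.ones(len(uv))]@np.linalg.inv(i["mtx"]).T@i["P"][:3,:3].T
    o=i["P"][:3,3]; return (o+d*((z-o[2])/d[:,2])[:,None])[:,:3]
def proj(i,p):
    p=np.atleast_2d(p); c=(p-i["P"][:3,3])@i["P"][:3,:3]; q=c@i["mtx"].T; return q[:,:2]/q[:,2:]
def pale(c):  # clear plastic tube / cap: bright, weakly coloured against the wood
    h=cv2.cvtColor(c,cv2.COLOR_RGB2HSV); return ((h[...,1]<95)&(h[...,2]>135)).astype(np.uint8)*255
def blobs(i,z,lo,hi,mask=None):
    m=pale(i["color"]) if mask is None else mask
    m=cv2.morphologyEx(m,cv2.MORPH_CLOSE,np.ones((3,3)))
    out=[]
    for k in cv2.findContours(m,cv2.RETR_EXTERNAL,cv2.CHAIN_APPROX_NONE)[0]:
        if not lo<cv2.contourArea(k)<hi: continue
        w=ray(i,k[:,0,:],z)[:,:2]*1000
        (c,s,a)=cv2.minAreaRect(np.float32(w)); 
        if s[0]<s[1]: s=s[::-1]; a+=90
        out.append((np.round(k[:,0].mean(0)),np.round(c,1),np.round(s,1),round((a+90)%180-90,1)))
    return out
E
python3 - <<'E'
from h import *
i=grab("top"); c=i["color"]
for b in blobs(i,.013,60,600): print(b)
print(ray(i,[[93,195],[143,144],[377,148]],.01))
print("handle ends",ray(i,[[243,245],[291,245]],.075), "lid corners z.09",ray(i,[[190,136],[338,136],[190,231],[341,231]],.09))
o=c[110:260,80:410]; cv2.imwrite("pics/top1.png",cv2.resize(o[:,:,::-1],None,fx=2.4,fy=2.4,interpolation=cv2.INTER_CUBIC))
E
```

```text
(array([507., 369.]), array([ 114.8, -617.7]), array([65.4, 25.7]), -7.7)
(array([228., 368.]), array([133.7,  80. ]), array([72.9, 28.1]), 8.3)
(array([504., 334.]), array([ 197. , -626.4]), array([77.9, 47. ]), 3.9)
(array([501., 297.]), array([ 286.8, -629.5]), array([78.4, 66.5]), 5.0)
(array([123., 247.]), array([431.7, 350.4]), array([57.4, 32.5]), -35.3)
(array([  4., 239.]), array([454.2, 651.6]), array([57.5, 22.4]), 33.2)
(array([130., 191.]), array([576.9, 337.9]), array([62.8, 27.3]), 38.0)
(array([470., 222.]), array([ 487.8, -566.8]), array([259.1,  10.1]), 11.4)
(array([389., 185.]), array([ 589.3, -355.2]), array([56. , 25.6]), -19.1)
(array([144., 151.]), array([685.7, 304.7]), array([33.4, 31.9]), 2.2)
(array([ 11., 152.]), array([682.4, 652.2]), array([65.8, 59.7]), 5.6)
[[ 0.56785941  0.43412222  0.01      ]
 [ 0.70612326  0.30891702  0.01      ]
 [ 0.69215128 -0.33098692  0.01      ]]
handle ends [[ 0.43182332  0.04171111  0.075     ]
 [ 0.43023271 -0.07544246  0.075     ]] lid corners z.09 [[ 0.70277548  0.17176582  0.09      ]
 [ 0.701589   -0.20168599  0.09      ]
 [ 0.4664702   0.16834129  0.09      ]
 [ 0.46198546 -0.19631243  0.09      ]]
```

View pics/top1.png

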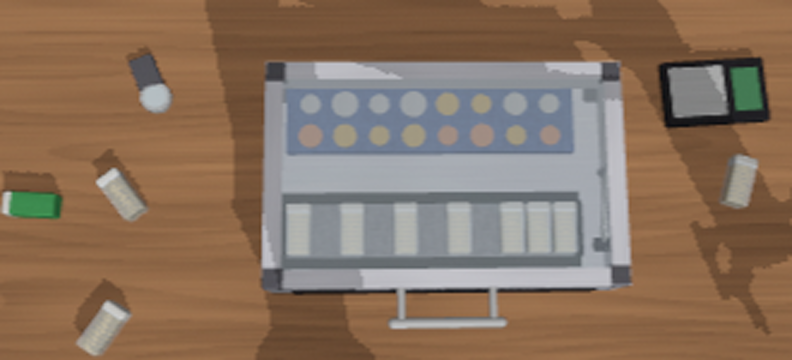

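Call:
send_rows(steps=[1, 3, -3.2, 0, 0, 1, 3, -3.2, 0, 0, 1, 3, -3.2, 0, 0, 1, 3, -3.2, 0, 0, 1, 3, -3.2, 0, 0, 1, 3, -3.2, 0, 0, 1, 3, -3.2, 0, 0, 1, 3, -3.2, 0, 0, 1, 3, -3.2, 0, 0, 1, 3, -3.2, 0, 0, 1, 3, -3.2, 0, 0, 1, 3, -3.2, 0, 0])

```text
clock: 1.4
position: [0.4019, -0.068, 0.2314]
ee_rot: [0.0, 0.988, 0.157, 0.0]
contact_force: [1.0, -0.5, -0.7]
width: 0.0852
gripper_force: 0.0
```

Call:
send_rows(steps=[1, 0, 0, 0, -8, 1, 0, 0, 0, -8, 1, 0, 0, 0, -8, 1, 0, 0, 0, -8, 1, 0, 0, 0, -8, 1, 0, 0, 0, -8, 1, 0, 0, 0, -8, 1, 0, 0, 0, -8, 1, 0, 0, 0, -8, 1, 0, 0, 0, 0])

```text
clock: 2.4
position: [0.4014, -0.0697, 0.2312]
ee_rot: [-0.0, 0.707, 0.708, -0.0]
contact_force: [-0.1, -0.1, -0.6]
width: 0.0853
gripper_force: 0.0
```

Call:
send_rows(steps=[1, 2.7, 1.5, 0, 0, 1, 2.7, 1.5, 0, 0, 1, 0, 0, 0, 0, 1, 0, 0, 0, 0])

```text
clock: 2.8
position: [0.4312, -0.0156, 0.2311]
ee_rot: [-0.0, 0.707, 0.708, -0.001]
contact_force: [-0.0, -0.0, 0.3]
width: 0.0854
gripper_force: 0.0
```

```bash
python3 - <<'E'
from h import *
i=grab("wrist","pics/w1.png"); print(wT().round(4).tolist()); print(proj(i,[[.431,.042,.075],[.431,-.075,.075],[.466,-.2,.09]]))
E
```

```text
[[-0.0007, 1.0, -0.001, 0.431], [1.0, 0.0007, -0.0006, -0.016], [-0.0006, -0.001, -1.0, 0.2311], [0.0, 0.0, 0.0, 1.0]]
[[257.75529672 117.85850569]
 [257.57638078 224.4227074 ]
 [286.26263012 323.90598954]]
```

View pics/w1.png

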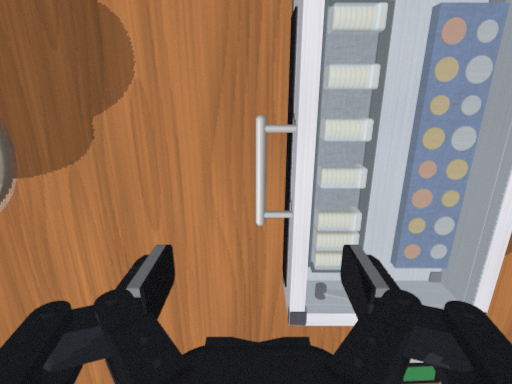

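```bash
python3 - <<'E'
from h import *
i=grab("wrist"); c=i["color"]
g=cv2.cvtColor(c,cv2.COLOR_RGB2HSV)
pts=[]
for r in range(138,208,3):
    row=g[r,235:285]; k=np.where((row[:,1]<70)&(row[:,2]>110))[0]
    if len(k): pts.append([235+k.mean(),r,len(k)])
pts=np.array(pts);w=ray(i,pts[:,:2],.075)
p=np.polyfit(w[:,1],w[:,0],1);print(pts[::6],p,np.degrees(np.arctan(p[0])))
print("ends",ray(i,[[261,116],[259,226],[261,128],[259,215]],.075))
print("lid corner z.09",ray(i,[[289,325]],.09), 'front edge', ray(i,[[296,20],[289,320]],.09))
E
```

```text
[[261.  138.   11. ]
 [260.5 156.   10. ]
 [260.5 174.   10. ]
 [260.5 192.   10. ]] [-0.00111111  0.43376555] -0.06366163948073361
ends [[ 0.43400369  0.04340888  0.075     ]
 [ 0.43229319 -0.0773504   0.075     ]
 [ 0.43405756  0.03159259  0.075     ]
 [ 0.4322606  -0.06389143  0.075     ]]
lid corner z.09 [[ 0.46897888 -0.20205666  0.09      ]] front edge [[ 0.46375136  0.12503602  0.09      ]
 [ 0.46872092 -0.19457654  0.09      ]]
```

Call:
send_rows(newtons=60, steps=[-0.4, 0, 0.25, 0, 0, -0.4, 0, 0, 1, 0, -0.4, 0, 0, 3, 0, -0.4, 0, 0, 3, 0, -0.4, 0, 0, 3, 0, -0.4, 0, 0, 3, 0, -0.4, 0, 0, 2.5, 0, -0.4, 0, 0, 1.5, 0, -0.4, 0, 0, 0, 0])

```text
clock: 3.8
position: [0.4315, -0.0157, 0.059]
ee_rot: [-0.002, 0.707, 0.707, -0.002]
contact_force: [-0.6, -0.5, 1.3]
width: 0.0255
gripper_force: 0.0
```

Call:
send_rows(steps=[-1, 0, 0, 0, 0, -1, 0, 0, 0, 0, -1, 0, 0, 0, 0, -1, 0, 0, 0, 0, -1, 0, 0, 0, 0])

```text
clock: 4.3
position: [0.4344, -0.016, 0.0617]
ee_rot: [0.001, 0.706, 0.708, 0.0]
contact_force: [0.0, -0.7, -2.8]
width: 0.0088
gripper_force: 58.5
```

```bash
python3 - <<'E'
import numpy as np
# arc increments, tool y=+x, tool z=-z, cm; steps of lid angle
th=np.concatenate([[0,.015],np.arange(.05,1.201,.04),[1.205]])
p=np.c_[-270*np.cos(th)+15*np.sin(th),270*np.sin(th)+15*np.cos(th)]/10
d=np.diff(p,axis=0)
for k in range(len(d)): print(round(th[k+1],3),np.round([d[k,0],-d[k,1]],2))
print(p[-1]-p[0])
E
```

```text
0.015 [ 0.03 -0.4 ]
0.05 [ 0.08 -0.94]
0.09 [ 0.14 -1.07]
0.13 [ 0.18 -1.07]
0.17 [ 0.22 -1.06]
0.21 [ 0.26 -1.05]
0.25 [ 0.3  -1.04]
0.29 [ 0.35 -1.02]
0.33 [ 0.39 -1.01]
0.37 [ 0.43 -0.99]
0.41 [ 0.47 -0.98]
0.45 [ 0.5  -0.96]
0.49 [ 0.54 -0.94]
0.53 [ 0.58 -0.91]
0.57 [ 0.62 -0.89]
0.61 [ 0.65 -0.86]
0.65 [ 0.68 -0.84]
0.69 [ 0.72 -0.81]
0.73 [ 0.75 -0.78]
0.77 [ 0.78 -0.75]
0.81 [ 0.81 -0.72]
0.85 [ 0.84 -0.68]
0.89 [ 0.86 -0.65]
0.93 [ 0.89 -0.62]
0.97 [ 0.91 -0.58]
1.01 [ 0.94 -0.54]
1.05 [ 0.96 -0.5 ]
1.09 [ 0.98 -0.47]
1.13 [ 0.99 -0.43]
1.17 [ 1.01 -0.39]
1.205 [ 0.9 -0.3]
[18.7430465  24.25019843]
```

Call:
send_rows(steps=[-1, 0, 0.03, -0.4, 0, -1, 0, 0.08, -0.94, 0, -1, 0, 0.14, -1.07, 0, -1, 0, 0.18, -1.07, 0, -1, 0, 0.22, -1.06, 0, -1, 0, 0.26, -1.05, 0, -1, 0, 0.3, -1.04, 0, -1, 0, 0.35, -1.02, 0, -1, 0, 0.39, -1.01, 0, -1, 0, 0.43, -0.99, 0])

```text
clock: 5.3
position: [0.457, -0.016, 0.1576]
ee_rot: [-0.0, 0.706, 0.708, -0.001]
contact_force: [3.7, -4.7, -15.1]
width: 0.0084
gripper_force: 58.2
```

Call:
send_rows(steps=[-1, 0, 0.47, -0.98, 0, -1, 0, 0.5, -0.96, 0, -1, 0, 0.54, -0.94, 0, -1, 0, 0.58, -0.91, 0, -1, 0, 0.62, -0.89, 0, -1, 0, 0.65, -0.86, 0, -1, 0, 0.68, -0.84, 0, -1, 0, 0.72, -0.81, 0, -1, 0, 0.75, -0.78, 0, -1, 0, 0.78, -0.75, 0])

```text
clock: 6.3
position: [0.5163, -0.0161, 0.2445]
ee_rot: [-0.003, 0.706, 0.708, -0.004]
contact_force: [-7.7, -5.4, -7.3]
width: 0.0085
gripper_force: 58.3
```

```bash
python3 - <<'E'
from rig import *
s=get_state();print(s["position"],s["width"],s["contact_force"])
E
```

```text
[ 0.51631523 -0.01609168  0.24451863] 0.008462486443906353 [-7.6807621  -5.35830711 -7.27133866]
```

Call:
send_rows(steps=[-1, 0, 0.81, -0.72, 0, -1, 0, 0.84, -0.68, 0, -1, 0, 0.86, -0.65, 0, -1, 0, 0.89, -0.62, 0, -1, 0, 0.91, -0.58, 0, -1, 0, 0.94, -0.54, 0, -1, 0, 0.96, -0.5, 0, -1, 0, 0.98, -0.47, 0, -1, 0, 0.99, -0.43, 0, -1, 0, 1.01, -0.39, 0, -1, 0, 0.9, -0.3, 0, -1, 0, 0, 0, 0])

```text
clock: 7.5
position: [0.6187, -0.0163, 0.3086]
ee_rot: [-0.0, 0.707, 0.708, -0.002]
contact_force: [-9.4, -4.2, 16.9]
width: 0.0084
gripper_force: 59.3
```

```bash
python3 - <<'E'
from h import *
s=get_state();print(s["position"],s["width"],s["contact_force"],s["qpos"])
i=grab("scene"); o=i["color"][100:300,130:350]; cv2.imwrite("pics/s2.png",cv2.resize(o[:,:,::-1],None,fx=3,fy=3,interpolation=cv2.INTER_CUBIC))
E
```

```text
[ 0.61866657 -0.01629559  0.30860199] 0.008407449408012803 [-9.4233191  -4.16347388 16.88571522] [-0.13698739  0.31546355  1.25991079 -0.00290324  1.56921388 -0.13816909]
```

View pics/s2.png

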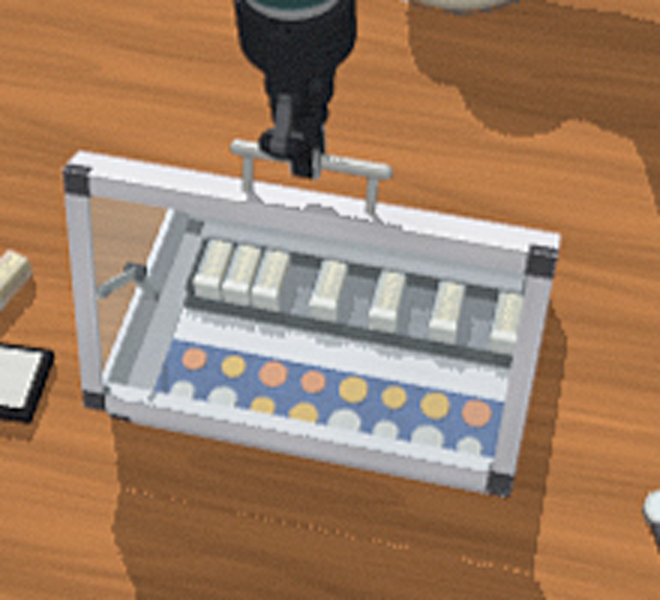

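Call:
send_rows(steps=[-0.4, 0, 0, 0, 0, -0.4, 0, 0, 0, 0, -0.4, 0, 0, -3.5, 0, -0.4, 0, 0, -4.5, 0, 1, -4.25, -2.35, 0, 0, 1, -4.25, -2.35, 0, 0, 1, -4.25, -2.35, 0, 0, 1, -4.25, -2.35, 0, 0, 1, 0, 0, 4.5, 0, 1, 0, 0, 4.9, 0, 1, 0, 0, 4.9, 0, 1, 0, 0, 4.5, 0])

```text
clock: 8.75
position: [0.5281, -0.185, 0.1948]
ee_rot: [0.0, 0.707, 0.707, 0.001]
contact_force: [-0.1, 0.0, -0.7]
width: 0.0855
gripper_force: 0.0
```

```bash
python3 - <<'E'
from h import *
s=get_state();print(s["position"],s["width"],s["contact_force"],s["clock"])
def elbow(t,cx=.5865,cy=-.0165):
    a=1.367-(1.25-t); U=np.array([-118.1*np.cos(a)+117.5,118.1*np.sin(a)+60]); L=np.array([6.4,46.3])
    d=U-L; D=np.hypot(*d); h=np.sqrt(78**2-min(D,156)**2/4); n=np.array([-d[1],d[0]])/D
    e=(U+L)/2+h*n; return np.array([cx+e[0]/1000,cy-.169,e[1]/1000])
i=grab("scene")
for t in (1.25,1.2,1.16,1.12): print(t,elbow(t).round(4),proj(i,elbow(t)).round(1))
o=i["color"][130:240,140:250]; cv2.imwrite("pics/s3.png",cv2.resize(o[:,:,::-1],None,fx=5,fy=5,interpolation=cv2.INTER_CUBIC))
E
```

```text
[ 0.52809834 -0.18495271  0.19482603] 0.08547338870417476 [-0.07966432  0.03948963 -0.74152321] 8.75
1.25 [ 0.6365 -0.1855  0.111 ] [[172.3 197.5]]
1.2 [ 0.6183 -0.1855  0.12  ] [[174. 190.]]
1.16 [ 0.6106 -0.1855  0.1223] [[174.8 187.2]]
1.12 [ 0.6039 -0.1855  0.1235] [[175.5 184.9]]
```

View pics/s3.png

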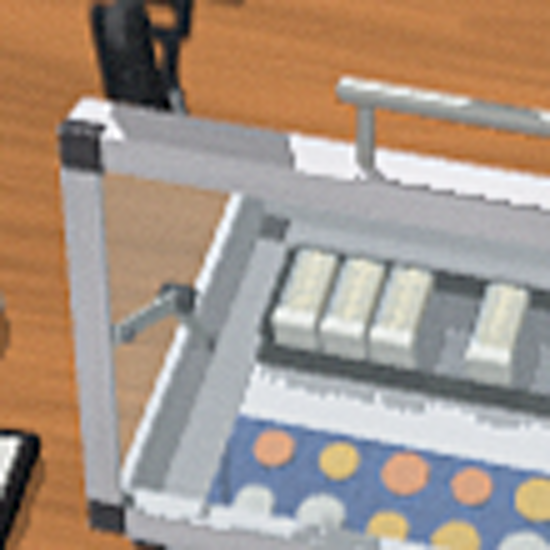

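Call:
send_rows(steps=[1, 0, 0, 4.9, 0, 1, 0, 0, 4.9, 0, 1, 0, 1.2, 0, 0, 1, 0, 0.4, 0, 0, 1, 0, 0.22, 0.05, 0, 1, 0, 0.22, 0.1, 0, 1, 0, 0.22, 0.1, 0, 1, 0, 0.22, 0.1, 0, 1, 0, 0.22, 0.1, 0])

```text
clock: 9.7
position: [0.5547, -0.1856, 0.0938]
ee_rot: [0.0, 0.707, 0.708, -0.0]
contact_force: [-2.4, 0.4, 2.5]
width: 0.0853
gripper_force: 1.4
```

```bash
python3 - <<'E'
from h import *
s=get_state();print(s["position"],s["width"],s["contact_force"],s["clock"])
i=grab("scene"); o=i["color"][130:240,140:250]; cv2.imwrite("pics/s4.png",cv2.resize(o[:,:,::-1],None,fx=5,fy=5,interpolation=cv2.INTER_CUBIC))
E
```

```text
[ 0.55465647 -0.18557259  0.09382419] 0.08527904339781202 [-2.38565516  0.3620735   2.46482554] 9.7
```

View pics/s4.png

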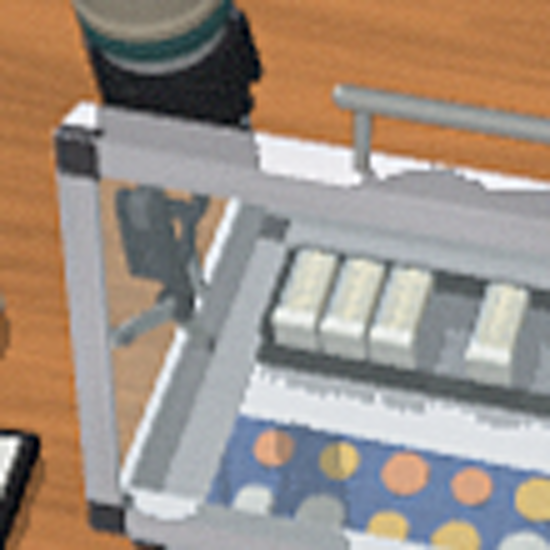

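Call:
send_rows(steps=[1, 0, 0.22, 0.12, 0, 1, 0, 0.22, 0.12, 0, 1, 0, 0.22, 0.12, 0, 1, 0, 0.22, 0.12, 0, 1, 0, 0.22, 0.12, 0, 1, 0, 0.22, 0.12, 0, 1, 0, 0.22, 0.12, 0, 1, 0, 0.22, 0.12, 0])

```text
clock: 10.55
position: [0.5729, -0.1855, 0.0835]
ee_rot: [0.0, 0.707, 0.708, 0.0]
contact_force: [-0.6, 0.9, -0.1]
width: 0.0856
gripper_force: 0.2
```

Call:
send_rows(steps=[1, 0, 0.22, 0.12, 0, 1, 0, 0.22, 0.12, 0, 1, 0, 0.22, 0.12, 0])

```text
clock: 10.85
position: [0.5785, -0.1855, 0.0798]
ee_rot: [-0.0, 0.707, 0.708, -0.0]
contact_force: [-1.5, -0.2, 1.8]
width: 0.0857
gripper_force: 1.4
```

Call:
send_rows(steps=[1, 0, 0.2, 0.1, 0, 1, 0, 0.2, 0.1, 0, 1, 0, 0, 0, 0])

```text
clock: 11.15
position: [0.5795, -0.1855, 0.0792]
ee_rot: [-0.002, 0.706, 0.708, -0.003]
contact_force: [-11.9, -1.1, 12.5]
width: 0.0855
gripper_force: 8.4
```

```bash
python3 - <<'E'
from h import *
s=get_state();print(s["position"],s["width"],s["contact_force"],s["clock"])
i=grab("scene"); o=i["color"][130:240,140:250]; cv2.imwrite("pics/s5.png",cv2.resize(o[:,:,::-1],None,fx=5,fy=5,interpolation=cv2.INTER_CUBIC))
print(proj(i,[[.6365,-.184,.111],[.645,-.184,.105]]))
E
```

```text
[ 0.5794608  -0.18554841  0.07919066] 0.08551745241762577 [-11.87771371  -1.05082069  12.51179045] 11.15
[[172.86441018 197.63864482]
 [172.22078499 201.53187542]]
```

View pics/s5.png

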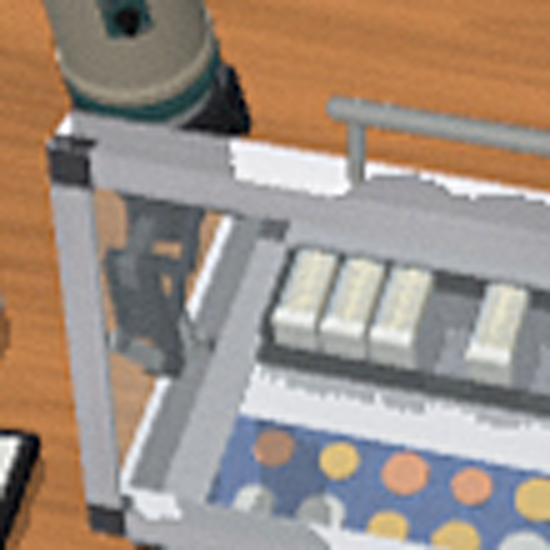

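Stay elbow is at its stop: the button sits at px (172.6,201.6), against a predicted (172.2,201.5), with a 17 N reaction. Next I'll back off, check the lid and go to the tube on the right.

Call:
send_rows(steps=[1, 0, -1, -0.3, 0, 1, 0, -2.5, 0, 0, 1, 0, -3, 0, 0, 1, 0, 0, -4, 0, 1, 0, 0, -4.5, 0, 1, -4, 0, -2, 4, 1, -4.5, 1.5, 0, 5, 1, -4.5, 1.5, 0, 5, 1, -2.5, 3, 0, 5, 1, 0, 0, 0, 0])

```text
clock: 12.2
position: [0.5634, -0.3549, 0.1851]
ee_rot: [0.002, 0.815, 0.58, 0.0]
contact_force: [-0.5, -0.4, 1.1]
width: 0.0852
gripper_force: 0.0
```

```bash
cat > look.py <<'E'
from h import *
import sys
n=sys.argv[1]
s=get_state();print(s["position"].round(4),s["clock"],s["qpos"].round(2))
T=wT();print("tool y yaw",np.degrees(np.arctan2(T[1,1],T[0,1])).round(1))
i=grab("wrist",f"pics/{n}.png")
for b in blobs(i,.016,400,8000): print(b)
i=grab("top",f"pics/{n}t.png")
for b in blobs(i,.013,60,600):
    if .3<b[1][0]/1000<.8 and abs(b[1][1])<500: print("top",b)
E
python3 look.py w2
```

```text
[ 0.5634 -0.3549  0.1851] 12.2 [-0.67  0.44  1.37 -0.    1.33 -0.33]
tool y yaw -19.1
(array([424., 372.]), array([ 693.7, -712.5]), array([57. , 42.7]), 82.8)
(array([282., 312.]), array([ 526.3, -550.1]), array([179.1,  29.6]), 11.5)
(array([428., 286.]), array([ 713.6, -576.1]), array([66.7, 51.8]), 82.3)
(array([480., 286.]), array([ 776.2, -604. ]), array([106.9,  51.8]), 83.1)
(array([276., 158.]), array([ 587.8, -349.4]), array([58.1, 30.3]), -17.2)
(array([361.,  87.]), array([ 691.8, -308.8]), array([63.1, 58.7]), -86.8)
(array([152.,  18.]), array([ 528.7, -195.9]), array([188.9,  48.5]), -19.1)
top (array([123., 247.]), array([432.5, 349.9]), array([59.2, 33.1]), -34.7)
top (array([130., 191.]), array([576.9, 337.9]), array([62.7, 27.8]), 37.5)
top (array([389., 185.]), array([ 586.3, -354.4]), array([62.1, 27.7]), -19.4)
top (array([144., 150.]), array([688.3, 304.3]), array([27.6, 25.7]), -70.8)
```

View pics/w2.png

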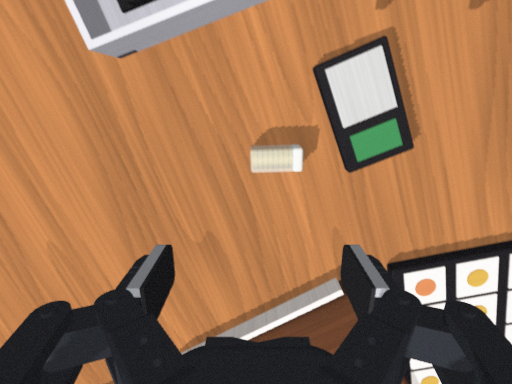

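Call:
send_rows(steps=[1, 1.2, 2.2, 0, 0, 1, 0, 0, 4, 0, 1, 0, 0, 4, 0, 1, 0, 0, 0, 0, 1, 0, 0, 0, 0])

```text
clock: 12.8
position: [0.5853, -0.3443, 0.1063]
ee_rot: [-0.001, 0.813, 0.582, -0.0]
contact_force: [-0.0, -1.0, 1.0]
width: 0.0857
gripper_force: 0.0
```

```bash
python3 look.py w3 | head -6; python3 - <<'E'
import cv2
cv2.imwrite("pics/w3c.png",cv2.imread("pics/w3.png")[100:384,100:420])
E
```

```text
[ 0.5853 -0.3443  0.1063] 12.8 [-0.63  0.51  1.45  0.    1.19 -0.31]
tool y yaw -18.8
(array([263., 199.]), array([ 588. , -350.5]), array([58.2, 33.7]), -17.0)
(array([375., 109.]), array([ 693. , -310.2]), array([63. , 59.1]), -86.7)
top (array([123., 247.]), array([432.5, 349.9]), array([59.2, 33.1]), -34.7)
top (array([130., 191.]), array([576.9, 337.9]), array([62.7, 27.8]), 37.5)
```

View pics/w3c.png

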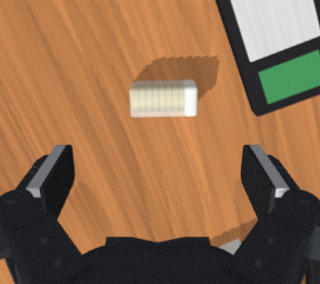

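Call:
send_rows(steps=[1, -0.6, 0.45, 0, -1, 1, 0, 0, 4, 0, 1, 0, 0, 4, 0, 1, 0, 0, 2, 0, 1, 0, 0, 0, 0])

```text
clock: 13.4
position: [0.5866, -0.3523, 0.004]
ee_rot: [-0.002, 0.808, 0.589, -0.001]
contact_force: [-0.2, 0.6, 0.5]
width: 0.0853
gripper_force: 0.0
```

Call:
send_rows(newtons=60, steps=[-1, 0, 0, 0, 0, -1, 0, 0, 0, 0, -1, 0, 0, 0, 0, -1, 0, 0, 0, 0, -1, 0, 0, 0, 0, -1, 0, 0, 0, 0])

```text
clock: 14.0
position: [0.5895, -0.3541, 0.0092]
ee_rot: [0.003, 0.808, 0.589, 0.001]
contact_force: [-0.7, -0.3, 7.1]
width: 0.0542
gripper_force: 65.8
```

Call:
send_rows(steps=[-1, 0, 0, -2, 0, -1, 0, 0, -4, 0, -1, 0, 0, -4.5, 0, -1, 0, 0, -4.5, 0, -1, 0, 0, -4, 0, -1, 0, 0, 0, 0])

```text
clock: 14.6
position: [0.5912, -0.3549, 0.2047]
ee_rot: [0.007, 0.808, 0.589, 0.002]
contact_force: [0.8, -0.5, -0.6]
width: 0.0548
gripper_force: 41.7
```

```bash
python3 - <<'E'
from h import *
s=get_state();print(s["position"],s["width"],s["gripper_force"])
T=np.array([[-0.0007, 1.0, -0.001, 0.431], [1.0, 0.0007, -0.0006, -0.016], [-0.0006, -0.001, -1.0, 0.2311], [0.0, 0.0, 0.0, 1.0]])
i=get_image("wrist"); i["P"]=T@i["mount"]
c=cv2.cvtColor(cv2.imread("pics/w1.png"),cv2.COLOR_BGR2RGB)
h=cv2.cvtColor(c,cv2.COLOR_RGB2HSV)
print([h[r,345].tolist() for r in (17,130,177)],h[100,345],h[40,345])
m=((c.astype(int)[...,0]-c[...,2]>12)&(h[...,2]>150)&(h[...,1]<90)).astype(np.uint8)*255
m[:,:315]=0;m[:,395:]=0;m[290:]=0
for b in blobs(i,.025,100,3000,m): print(b)
cv2.imwrite("pics/m.png",m)
i=grab("top")
print(ray(i,[[190,230],[340,230]],.06))
E
```

```text
[ 0.59121882 -0.35493242  0.20467565] 0.05483290230887427 41.74390196800232
[[60, 6, 209], [66, 6, 205], [66, 6, 205]] [107  22 160] [103  25 166]
[[ 0.47048928  0.17242     0.06      ]
 [ 0.46591664 -0.20218075  0.06      ]]
```

Call:
send_rows(steps=[-1, 2, -4.3, 0, 0, -1, 4.4, -2, 0, 0, -1, 4.6, -1.9, 0, 0, -1, 4.6, -1.9, 0, 0, -1, 4.7, -1.9, 0, 0, -1, 4.7, -1.9, 0, 0, -1, 0, 0, 0, -6, -1, 0, 0, 0, -6, -1, 0, 0, 0, -6, -1, 0, 0, 0, 0])

```text
clock: 15.7
position: [0.5311, -0.0727, 0.1939]
ee_rot: [-0.002, 0.706, 0.708, -0.001]
contact_force: [0.2, -0.8, -1.3]
width: 0.0545
gripper_force: 69.6
```

```bash
python3 - <<'E'
from h import *
s=get_state();print(s["position"],s["width"],s["gripper_force"],s["clock"])
i=grab("wrist","pics/w4.png"); print(wT()[:2].round(4).tolist())
for k in range(-145,146,29):
    print(k,proj(i,[[.5355-.028,-.0165+k/1000,.034],[.5355+.028,-.0165+k/1000,.034]]).round(0).tolist())
E
```

```text
[ 0.53113136 -0.07272251  0.19394417] 0.05453757165615256 69.56826210021973 15.7
[[0.0002, 1.0, -0.0038, 0.5314], [1.0, -0.0002, 0.001, -0.0729]]
-145 [[238.0, 246.0], [286.0, 246.0]]
-116 [[238.0, 223.0], [287.0, 224.0]]
-87 [[237.0, 200.0], [287.0, 200.0]]
-58 [[237.0, 174.0], [288.0, 174.0]]
-29 [[236.0, 148.0], [289.0, 148.0]]
0 [[235.0, 119.0], [290.0, 119.0]]
29 [[235.0, 89.0], [291.0, 89.0]]
58 [[234.0, 57.0], [293.0, 57.0]]
87 [[233.0, 23.0], [294.0, 23.0]]
116 [[233.0, -14.0], [295.0, -14.0]]
145 [[232.0, -53.0], [297.0, -53.0]]
```

View pics/w4.png

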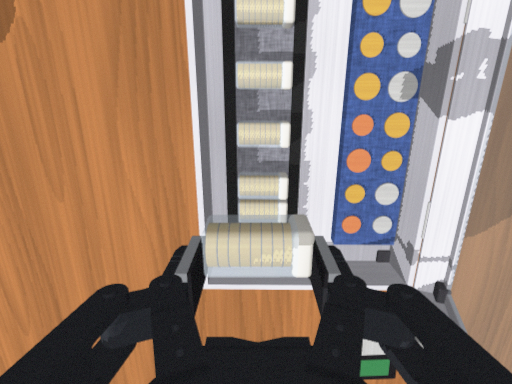

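```bash
python3 - <<'E'
from h import *
i=grab("wrist"); c=i["color"]; h=cv2.cvtColor(c,cv2.COLOR_RGB2HSV)
m=((h[...,2]>135)).astype(np.uint8)
prof=m[:215,240:275].mean(1)>.5
e=np.flatnonzero(np.diff(prof.astype(int)))
print([(int(k),'up' if prof[k+1] else 'dn', (ray(i,[[258,k+.5]],.034)[0,1]*1000).round(1),(ray(i,[[258,k+.5]],.008)[0,1]*1000).round(1)) for k in e])
for r in (75,134,186):
    q=m[r-6:r+7,215:310].mean(0)>.5; k=np.flatnonzero(q); print(r,215+k.min(),215+k.max(), ray(i,[[215+k.min(),r],[215+k.max()+1,r]],.034)[:,0].round(4))
E
```

```text
[(23, 'dn', np.float64(69.7), np.float64(75.1)), (24, 'up', np.float64(68.8), np.float64(74.2)), (28, 'dn', np.float64(65.5), np.float64(70.6)), (32, 'up', np.float64(62.2), np.float64(67.0)), (36, 'dn', np.float64(58.9), np.float64(63.4)), (47, 'up', np.float64(49.5), np.float64(53.2)), (48, 'dn', np.float64(48.6), np.float64(52.3)), (59, 'up', np.float64(39.0), np.float64(41.9)), (88, 'dn', np.float64(12.8), np.float64(13.4)), (95, 'up', np.float64(6.2), np.float64(6.2)), (98, 'dn', np.float64(3.4), np.float64(3.1)), (101, 'up', np.float64(0.5), np.float64(0.0)), (104, 'dn', np.float64(-2.4), np.float64(-3.1)), (120, 'up', np.float64(-18.1), np.float64(-20.1)), (148, 'dn', np.float64(-46.8), np.float64(-51.3)), (152, 'up', np.float64(-51.0), np.float64(-55.9)), (154, 'dn', np.float64(-53.1), np.float64(-58.2)), (157, 'up', np.float64(-56.4), np.float64(-61.7)), (158, 'dn', np.float64(-57.4), np.float64(-62.8)), (175, 'up', np.float64(-76.1), np.float64(-83.1)), (198, 'dn', np.float64(-102.5), np.float64(-111.8)), (200, 'up', np.float64(-104.9), np.float64(-114.4))]
75 215 309 [0.489  0.5816]
134 215 309 [0.4865 0.5848]
186 215 309 [0.4839 0.5879]
```

```bash
python3 - <<'E'
from h import *
i=grab("wrist"); T=wT(); z=T[2,3]; print(T[:3,3])
o=i["color"][205:290,195:325]; cv2.imwrite("pics/w5c.png",cv2.resize(o[:,:,::-1],None,fx=6,fy=6,interpolation=cv2.INTER_CUBIC))
for r in (215,222,268,276): print(r,(ray(i,[[258,r]],z+.0168)[0,1]-T[1,3]).round(4),(ray(i,[[258,r]],z-.0092)[0,1]-T[1,3]).round(4))
E
```

```text
[ 0.53187476 -0.0733238   0.19487142]
215 0.0256 0.0146
222 0.022 0.0103
268 -0.0031 -0.02
276 -0.0078 -0.0256
```

View pics/w5c.png

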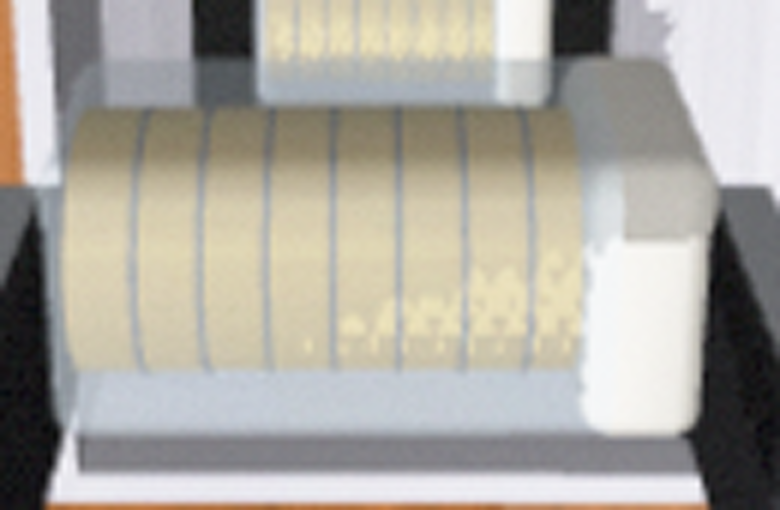

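Call:
send_rows(steps=[-1, 0.5, 0.2, 2, 0, -1, 0.5, 0.2, 4, 0, -1, 0, 0, 4, 0, -1, 0, 0, 3, 0, -1, 0, 0, 1.5, 0, -1, 0, 0, 0, 0, -1, 0, 0, 0, 0])

```text
clock: 16.55
position: [0.5368, -0.0637, 0.0511]
ee_rot: [-0.0, 0.707, 0.707, -0.0]
contact_force: [0.7, -1.3, -2.1]
width: 0.0544
gripper_force: 69.5
```

```bash
cat > held.py <<'E'
from h import *
# held tube: silhouette rows around col 258 between fingers; estimate tool-x offset of the tube from the TCP
s=get_state();T=wT();print(s["position"].round(4),s["width"].round(4),s["gripper_force"],s["contact_force"].round(1),s["clock"], "yaw",np.degrees(np.arctan2(T[1,1],T[0,1])).round(2))
i=grab("wrist"); c=i["color"]; h=cv2.cvtColor(c,cv2.COLOR_RGB2HSV)
g=c[:,225:270].astype(float).mean((1)) 
print([(r,g[r].round().astype(int).tolist()) for r in range(190,292,3)])
E
python3 held.py
```

```text
Traceback (most recent call last):
  File "held.py", line 3, in <module>
    s=get_state();T=wT();print(s["position"].round(4),s["width"].round(4),s["gripper_force"],s["contact_force"].round(1),s["clock"], "yaw",np.degrees(np.arctan2(T[1,1],T[0,1])).round(2))
                                                      ^^^^^^^^^^^^^^^^
AttributeError: 'float' object has no attribute 'round'
```

Call:
send_rows(steps=[-1, 0, 0, 0.8, 0, -1, 0, 0, 0.8, 0, -1, 0, 0, 0.8, 0, -1, 0, 0, 0, 0])

```text
clock: 16.95
position: [0.5357, -0.0632, 0.026]
ee_rot: [-0.001, 0.707, 0.708, -0.001]
contact_force: [-1.1, -0.2, -2.0]
width: 0.0541
gripper_force: 69.5
```

```bash
sed -i 's/s\["width"\].round(4)/round(s["width"],4)/' held.py; python3 held.py | head -1; python3 - <<'E'
from h import *
i=grab("wrist","pics/w6.png"); o=i["color"][120:300,170:350]; cv2.imwrite("pics/w6c.png",cv2.resize(o[:,:,::-1],None,fx=3,fy=3,interpolation=cv2.INTER_CUBIC))
E
```

```text
[ 0.5357 -0.0632  0.026 ] 0.0541 69.54757332801819 [-1.1 -0.2 -2. ] 16.95 yaw 0.08
```

View pics/w6c.png

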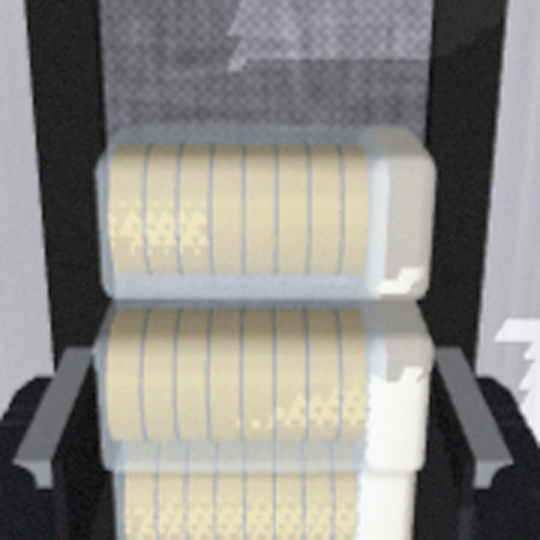

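The held tube sits between its neighbours (crop rows 300–470, columns 97–430) and in line with the one above, with no side force. Lowering it the rest of the way.

Call:
send_rows(steps=[-1, 0, 0, 0.5, 0, -1, 0, 0, 0.3, 0, -1, 0, 0, 0, 0])

```text
clock: 17.35
position: [0.5363, -0.0634, 0.0186]
ee_rot: [-0.0, 0.707, 0.708, -0.0]
contact_force: [0.1, 1.0, -1.9]
width: 0.0542
gripper_force: 69.6
```

Call:
send_rows(steps=[-1, 0, 0, 0.15, 0, -1, 0, 0, 0, 0])

```text
clock: 17.55
position: [0.5366, -0.0635, 0.0175]
ee_rot: [-0.0, 0.707, 0.708, -0.0]
contact_force: [0.4, -0.2, -2.0]
width: 0.054
gripper_force: 69.6
```

Call:
send_rows(steps=[-1, 0, 0, 0.15, 0, -1, 0, 0, 0.1, 0, -1, 0, 0, 0, 0])

```text
clock: 17.85
position: [0.5368, -0.0635, 0.0172]
ee_rot: [0.001, 0.706, 0.708, 0.0]
contact_force: [-3.5, 1.4, 12.3]
width: 0.0543
gripper_force: 71.2
```

Call:
send_rows(steps=[0.46, 0, 0, -0.1, 0, 0.46, 0, 0, 0, 0, 0.46, 0, 0, 0, 0, 0.46, 0, 0, -0.5, 0, 0.46, 0, 0, -2, 0, 0.46, 0, 0, -4, 0, 1, 0, 0, -4.5, 0, 1, 0, 0, -4.5, 0, 1, 4.5, 0, -2, 0, 1, 4.9, 0, 0, 0, 1, 4.9, 0, 0, 0, 1, 4.9, 0, 0, 0])

```text
clock: 19.05
position: [0.5362, 0.1302, 0.1917]
ee_rot: [0.0, 0.707, 0.707, 0.0]
contact_force: [0.8, -0.5, -0.9]
width: 0.0853
gripper_force: 0.0
```

Call:
send_rows(steps=[1, 4.9, 0, 0, 0, 1, 4.9, 0, 0, 0, 1, 4.9, 0, 0, 0, 1, 3, 3, 0, 0, 1, 0, 0, 0, -7.6, 1, 0, 0, 0, -7.6, 1, 0, 0, 0, -7.5, 1, 0, 0, 0, -7.5, 1, 0, 0, 0, -7.5, 1, 0, 0, 0, 0])

```text
clock: 20.05
position: [0.5659, 0.3056, 0.191]
ee_rot: [-0.0, 0.44, 0.898, -0.0]
contact_force: [-0.2, -0.6, -0.4]
width: 0.0853
gripper_force: 0.0
```

```bash
cat > aim.py <<'E'
from h import *
import sys
s=get_state();T=wT();yw=np.degrees(np.arctan2(T[1,1],T[0,1]))
print(s["position"].round(4),s["clock"],"yaw",yw.round(1),"F",s["contact_force"].round(1))
def show(i,tag,lo,hi):
    for px,c,sz,a in blobs(i,.013,lo,hi):
        if 45<sz[0]<72 and 20<sz[1]<42 and 300<c[0]<800:
            d=(np.array([*c,13])/1000-T[:3,3])@T[:3,:3]
            print(tag,px,c,sz,a,"tool x,y cm",(d[:2]*100).round(2),"z",(d[2]*100).round(1),"roll",-round((a-yw+90)%180-90,1))
show(grab("wrist",f"pics/a{s['clock']:.0f}.png"),"wrist",400,9000); show(grab("top",f"pics/t{s['clock']:.0f}.png"),"top",60,600)
E
python3 aim.py
```

```text
[0.5659 0.3056 0.191 ] 20.05 yaw 37.8 F [-0.2 -0.6 -0.4]
wrist [283. 155.] [579.  335.8] [57.7 29.5] 37.8 tool x,y cm [1.58 2.89] z 17.8 roll -0.0
wrist [180.  57.] [432.  349.4] [60.4 30.7] -35.4 tool x,y cm [11.66 -7.9 ] z 17.8 roll 73.2
top [123. 246.] [432.9 350.1] [55.1 33. ] -35.7 tool x,y cm [11.67 -7.78] z 17.8 roll 73.5
```

Call:
send_rows(steps=[1, 1.7, 2.9, 0, 0, 1, 0, 0, 4.5, 0, 1, 0, 0, 4, 0, 1, 0, 0, 0, 0, 1, 0, 0, 0, 0])

```text
clock: 20.65
position: [0.5785, 0.3367, 0.106]
ee_rot: [-0.0, 0.441, 0.898, -0.001]
contact_force: [0.2, -0.1, 0.4]
width: 0.0851
gripper_force: 0.0
```

```bash
python3 aim.py
```

```text
[0.5785 0.3367 0.106 ] 20.65 yaw 37.7 F [ 0.2 -0.1  0.4]
wrist [183. 332.] [606.4 166.6] [54.7 32.2] -0.1 tool x,y cm [-15.17  -8.19] z 9.3 roll 37.8
wrist [257. 194.] [578.7 335. ] [59.2 32.7] 37.8 tool x,y cm [-0.15 -0.08] z 9.3 roll -0.1
wrist [114.  69.] [431.6 349. ] [61.1 34.6] -35.1 tool x,y cm [  9.96 -10.85] z 9.3 roll 72.8
top [123. 247.] [431.4 349.4] [55.  33.4] -32.0 tool x,y cm [ 10.   -10.85] z 9.3 roll 69.7
top [131. 191.] [578.3 335.4] [61.9 22. ] 37.5 tool x,y cm [-0.1  -0.08] z 9.3 roll 0.2
```

Call:
send_rows(steps=[1, -0.15, 0, 2, 0, 1, 0, 0, 4, 0, 1, 0, 0, 4, 0, 1, 0, 0, 0, 0, -1, 0, 0, 0, 0, -1, 0, 0, 0, 0, -1, 0, 0, 0, 0, -1, 0, 0, 0, 0, -1, 0, 0, 0, 0, -1, 0, 0, 0, 0])

```text
clock: 21.75
position: [0.5819, 0.3366, 0.0099]
ee_rot: [0.002, 0.44, 0.898, 0.002]
contact_force: [-0.6, -0.1, 6.3]
width: 0.0543
gripper_force: 65.8
```

```bash
python3 -c "
from rig import *
s=get_state();print(s['position'],s['width'],s['gripper_force'],s['contact_force'])"
```

```text
[0.58185283 0.3366403  0.0099361 ] 0.05430589290717708 65.79940795898438 [-0.64906131 -0.11741526  6.28045988]
```

Call:
send_rows(steps=[-1, 0, 0, -2, 0, -1, 0, 0, -4, 0, -1, 0, 0, -4.5, 0, -1, 0, 0, -4.5, 0, -1, 0, 0, -4, 0, -1, 0, 0, 0, 7.6, -1, 0, 0, 0, 7.6, -1, 0, 0, 0, 7.5, -1, 0, 0, 0, 7.5, -1, 0, 0, 0, 7.5, -1, 0, 0, 0, 0])

```text
clock: 22.85
position: [0.5796, 0.3358, 0.1976]
ee_rot: [0.0, 0.706, 0.708, 0.001]
contact_force: [-0.5, -0.1, -1.5]
width: 0.0539
gripper_force: 64.8
```

```bash
cat > heldrow.py <<'E'
from h import *
T=wT(); z=T[2,3]; i=grab("wrist"); i4=cv2.cvtColor(cv2.imread("pics/w4.png"),cv2.COLOR_BGR2RGB)
print(T[:3,3].round(4),round(get_state()["width"],4),get_state()["gripper_force"])
def edges(c):
    h=cv2.cvtColor(c,cv2.COLOR_RGB2HSV)[205:295,230:285]
    coin=((h[...,0]>15)&(h[...,0]<35)&(h[...,1]>50)&(h[...,2]>110)&(h[...,1]<130)).mean(1)>.5
    k=np.flatnonzero(coin); return 205+k.min(),205+k.max()
print("coins now",edges(i["color"]),"first tube",edges(i4))
m=pale(i["color"])[205:295,225:280].mean(1)/255>.5;k=np.flatnonzero(m);print("pale",205+k.min(),205+k.max())
E
python3 heldrow.py
```

```text
[0.5796 0.3358 0.1976] 0.0543 64.82556223869324
coins now (np.int64(226), np.int64(237)) first tube (np.int64(224), np.int64(234))
pale 218 294
```

Call:
send_rows(steps=[-1, 0, -4.3, 0, 0, -1, -4.5, 0, 0, 0, -1, -4.5, 0, 0, 0, -1, -4.5, 0, 0, 0, -1, -4.5, 0, 0, 0, -1, -4.4, 0, 0, 0, -1, 0, 0, 0, 0, -1, 0, 0, 4, 0, -1, 0, 0, 4.5, 0, -1, 0, 0, 4, 0, -1, 0, 0, 2, 0, -1, 0, 0, 0, 0])

```text
clock: 24.1
position: [0.5344, 0.112, 0.0485]
ee_rot: [-0.002, 0.706, 0.708, -0.002]
contact_force: [0.0, -0.3, -1.6]
width: 0.0543
gripper_force: 64.8
```

```bash
cat > gap.py <<'E'
from h import *
# neighbours' edges in y as seen at their top (z .034), column strip through the coins
import sys
s=get_state(); i=grab("wrist",f"pics/g{s['clock']:.0f}.png"); print(s["position"].round(4),round(s["width"],4),s["contact_force"].round(1))
h=cv2.cvtColor(i["color"],cv2.COLOR_RGB2HSV)
for x in (.52,.53): 
    ys=np.arange(-.2,.18,.001); uv=proj(i,np.c_[np.full(len(ys),x),ys,np.full(len(ys),.034)]); ok=(uv[:,1]>0)&(uv[:,1]<383)&(uv[:,0]>2)&(uv[:,0]<509)
    v=[int(h[int(b),int(a),0] in range(18,40) and h[int(b),int(a),1]>28) for a,b in uv[ok]]; yy=ys[ok]
    e=np.flatnonzero(np.diff(v)); print(x,(yy[e]*1000).round().astype(int).tolist())
E
python3 gap.py
```

```text
[0.5344 0.112  0.0485] 0.0543 [ 0.  -0.3 -1.6]
0.52 [32, 51, 78, 79, 87, 116, 134, 155]
0.53 [29, 51, 78, 79, 134, 155]
```

Call:
send_rows(steps=[-1, 0.1, 0.15, 0.5, 0, -1, 0, 0, 0.6, 0, -1, 0, 0, 0.6, 0, -1, 0, 0, 0.6, 0, -1, 0, 0, 0, 0])

```text
clock: 24.65
position: [0.5377, 0.1125, 0.0274]
ee_rot: [-0.0, 0.707, 0.708, -0.001]
contact_force: [-0.7, 0.3, -2.6]
width: 0.0541
gripper_force: 64.9
```

Call:
send_rows(steps=[-1, 0, 0, 0.4, 0, -1, 0, 0, 0.3, 0, -1, 0, 0, 0, 0])

```text
clock: 24.95
position: [0.538, 0.1125, 0.0207]
ee_rot: [-0.0, 0.707, 0.708, -0.0]
contact_force: [-0.8, -0.7, -1.1]
width: 0.0542
gripper_force: 64.9
```

Call:
send_rows(steps=[-1, 0, -0.1, 0.2, 0, -1, 0, 0, 0.15, 0, -1, 0, 0, 0, 0])

```text
clock: 25.25
position: [0.5372, 0.1126, 0.018]
ee_rot: [0.0, 0.706, 0.708, -0.0]
contact_force: [-0.4, -0.1, 2.9]
width: 0.0546
gripper_force: 65.4
```

Call:
send_rows(steps=[-1, 0, 0, 0.15, 0, -1, 0, 0, 0, 0])

```text
clock: 25.45
position: [0.5372, 0.1126, 0.0179]
ee_rot: [0.0, 0.706, 0.708, 0.0]
contact_force: [-4.6, -0.8, 13.0]
width: 0.0543
gripper_force: 66.5
```

Call:
send_rows(steps=[0.46, 0, 0, -0.1, 0, 0.46, 0, 0, 0, 0, 0.46, 0, 0, 0, 0, 0.46, 0, 0, -0.5, 0, 0.46, 0, 0, -2, 0, 0.46, 0, 0, -4, 0, 1, 0, 0, -4.5, 0, 1, 0, 0, -4.5, 0, 1, 3.5, -2.1, -2, 0, 1, 4.3, -2.1, 0, 0, 1, 4.3, -2.1, 0, 0, 1, 4.3, -2.1, 0, 0])

```text
clock: 26.65
position: [0.4523, 0.2777, 0.1927]
ee_rot: [0.0, 0.707, 0.707, 0.001]
contact_force: [1.2, 0.0, 0.1]
width: 0.0854
gripper_force: 0.0
```

Call:
send_rows(steps=[1, 3, -2.1, 0, 0, 1, 0, 0, 0, 7.1, 1, 0, 0, 0, 7.1, 1, 0, 0, 0, 7.1, 1, 0, 0, 0, 7.1, 1, 0, 0, 0, 7, 1, 0, 0, 0, 0])

```text
clock: 27.35
position: [0.4319, 0.3064, 0.1921]
ee_rot: [0.0, 0.888, 0.46, -0.0]
contact_force: [-0.0, -0.4, 0.1]
width: 0.0854
gripper_force: 0.0
```

```bash
python3 aim.py
```

```text
[0.4319 0.3064 0.1921] 27.35 yaw -35.3 F [-0.  -0.4  0.1]
wrist [236. 137.] [431.8 349.3] [57.7 28.5] -35.3 tool x,y cm [ 3.5  -2.49] z 17.9 roll 0.0
top [123. 246.] [432.5 348.9] [57.5 32.6] -33.4 tool x,y cm [ 3.51 -2.41] z 17.9 roll -1.9
```

Call:
send_rows(steps=[1, 3.45, -2.5, 0, 0, 1, 0, 0, 4.5, 0, 1, 0, 0, 4.1, 0, 1, 0, 0, 0, 0, 1, 0, 0, 0, 0])

```text
clock: 27.95
position: [0.4315, 0.3489, 0.1062]
ee_rot: [0.0, 0.888, 0.46, -0.001]
contact_force: [-0.4, -0.5, 1.6]
width: 0.0852
gripper_force: 0.0
```

```bash
python3 aim.py
```

```text
[0.4315 0.3489 0.1062] 27.95 yaw -35.2 F [-0.4 -0.5  1.6]
wrist [259. 191.] [433.1 348.3] [59.  32.6] -35.2 tool x,y cm [0.05 0.17] z 9.3 roll -0.0
top [123. 247.] [431.8 349.7] [55.4 33.2] -33.3 tool x,y cm [ 0.09 -0.02] z 9.3 roll -1.9
```

Call:
send_rows(steps=[1, 0.05, 0.1, 2, 0, 1, 0, 0, 4, 0, 1, 0, 0, 4, 0, 1, 0, 0, 0, 0, -1, 0, 0, 0, 0, -1, 0, 0, 0, 0, -1, 0, 0, 0, 0, -1, 0, 0, 0, 0, -1, 0, 0, 0, 0, -1, 0, 0, 0, 0])

```text
clock: 29.05
position: [0.435, 0.3503, 0.0094]
ee_rot: [-0.0, 0.888, 0.459, 0.003]
contact_force: [-0.8, -0.0, 7.5]
width: 0.0544
gripper_force: 65.0
```

Call:
send_rows(steps=[-1, 0, 0, -2, 0, -1, 0, 0, -4, 0, -1, 0, 0, -4.5, 0, -1, 0, 0, -4.5, 0, -1, 0, 0, -4, 0, -1, 0, 0, 0, -7.1, -1, 0, 0, 0, -7.1, -1, 0, 0, 0, -7, -1, 0, 0, 0, -7, -1, 0, 0, 0, -7, -1, 0, 0, 0, 0])

```text
clock: 30.15
position: [0.4326, 0.3489, 0.1974]
ee_rot: [0.0, 0.708, 0.706, 0.001]
contact_force: [-0.4, 0.6, -1.5]
width: 0.0546
gripper_force: 64.2
```

```bash
python3 heldrow.py
```

```text
[0.4326 0.3489 0.1974] 0.0544 64.17664647102356
coins now (np.int64(231), np.int64(242)) first tube (np.int64(224), np.int64(234))
pale 223 284
```

Call:
send_rows(steps=[-1, -4.17, 1.48, 0, 0, -1, -4.17, 1.48, 0, 0, -1, -4.17, 1.48, 0, 0, -1, -4.17, 1.48, 0, 0, -1, -4.17, 1.48, 0, 0, -1, -4.17, 1.48, 0, 0, -1, -4.1, 1.48, 0, 0, -1, 0, 0, 4, 0, -1, 0, 0, 4.5, 0, -1, 0, 0, 4, 0, -1, 0, 0, 2, 0, -1, 0, 0, 0, 0])

```text
clock: 31.4
position: [0.5331, 0.0573, 0.0486]
ee_rot: [-0.002, 0.709, 0.706, -0.002]
contact_force: [-1.0, 0.5, -2.2]
width: 0.0543
gripper_force: 64.2
```

```bash
python3 gap.py; python3 held.py | head -1;  python3 - <<'E'
from h import *
i=grab("wrist"); o=i["color"][20:300,150:370]; cv2.imwrite("pics/w7c.png",cv2.resize(o[:,:,::-1],None,fx=2,fy=2,interpolation=cv2.INTER_CUBIC))
E
```

```text
[0.5331 0.0573 0.0486] 0.0543 [-1.   0.5 -2.2]
0.52 [-23, -7, 29, 59, 76, 97, 105, 125, 130, 131, 132, 151]
0.53 [-26, -7, 29, 59, 76, 97, 105, 125, 131, 151]
[0.535  0.0574 0.0505] 0.0547 64.23171758651733 [ 0.1  0.3 -1.1] 31.45 yaw -0.2
```

View pics/w7c.png

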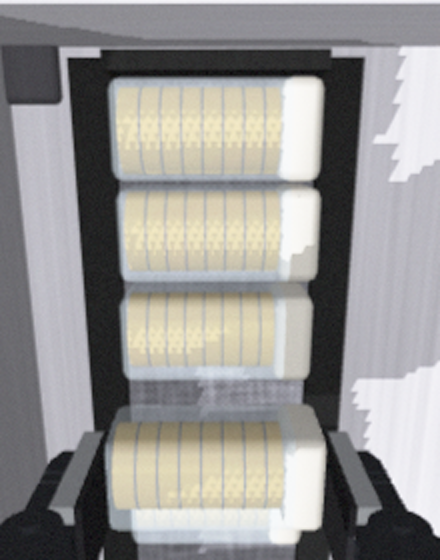

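```bash
python3 - <<'E'
from h import *
i=grab("wrist");T=wT();print(T[:3,3].round(4))
print("held near bottom edge y",ray(i,[[258,222.5]],T[2,3]-.0093)[0,1], "far top edge",ray(i,[[258,20+530/2]],T[2,3]+.0167)[0,1],"+87 near top edge",ray(i,[[258,20+295/2]],.034)[0,1],"+87 far top",ray(i,[[258,20+379/2]],.034)[0,1])
E
```

```text
[0.5375 0.0575 0.053 ]
held near bottom edge y 0.06729269001168925 far top edge 0.044163904562907835 +87 near top edge 0.09725327832747196 +87 far top 0.07140932409536778
```

Tube two lies flat between its neighbours (crop rows 185–285), and the held tube is centred on the gap. Lowering it.

Call:
send_rows(steps=[-1, 0, 0, 0.5, 0, -1, 0, 0, 0.6, 0, -1, 0, 0, 0.6, 0, -1, 0, 0, 0.6, 0, -1, 0, 0, 0, 0])

```text
clock: 32.1
position: [0.5348, 0.0574, 0.027]
ee_rot: [-0.001, 0.708, 0.706, -0.001]
contact_force: [0.2, -0.5, -2.4]
width: 0.0542
gripper_force: 64.3
```

Call:
send_rows(steps=[-1, 0, 0, 0.4, 0, -1, 0, 0, 0.3, 0, -1, 0, 0, 0, 0])

```text
clock: 32.4
position: [0.5354, 0.0574, 0.0206]
ee_rot: [-0.0, 0.708, 0.706, -0.0]
contact_force: [-0.2, 0.6, -3.2]
width: 0.0544
gripper_force: 64.3
```

Call:
send_rows(steps=[-1, 0, 0, 0.2, 0, -1, 0, 0, 0.1, 0, -1, 0, 0, 0, 0])

```text
clock: 32.7
position: [0.5356, 0.0574, 0.018]
ee_rot: [-0.0, 0.708, 0.706, -0.0]
contact_force: [0.0, -0.4, -2.6]
width: 0.0542
gripper_force: 64.3
```

Call:
send_rows(steps=[-1, 0, 0, 0.15, 0, -1, 0, 0, 0.1, 0, -1, 0, 0, 0, 0])

```text
clock: 33.0
position: [0.5359, 0.0574, 0.0173]
ee_rot: [0.0, 0.708, 0.706, 0.0]
contact_force: [-3.2, -0.4, 10.7]
width: 0.0544
gripper_force: 65.7
```

Call:
send_rows(steps=[0.46, 0, 0, -0.1, 0, 0.46, 0, 0, 0, 0, 0.46, 0, 0, 0, 0, 0.46, 0, 0, -0.5, 0, 0.46, 0, 0, -2, 0, 0.46, 0, 0, -4, 0, 1, 0, 0, -4.5, 0, 1, 0, 0, -4.5, 0, 1, 0, -2, -4, 0, 1, 0, -4, -2, 0, 1, 0, -4, 0, 0, 1, 0, -4, 0, 0])

```text
clock: 34.2
position: [0.3946, 0.0577, 0.2325]
ee_rot: [0.001, 0.708, 0.706, 0.001]
contact_force: [-0.5, -0.4, 0.2]
width: 0.0854
gripper_force: 0.0
```

Call:
send_rows(steps=[1, -4.5, -1, 0, 0, 1, -4.5, 0, 0, 0, 1, 0, 0, 0, 0, 1, 0, 0, 0, 0])

```text
clock: 34.6
position: [0.3854, -0.0329, 0.2318]
ee_rot: [-0.0, 0.709, 0.705, 0.0]
contact_force: [-0.2, 0.6, -0.4]
width: 0.0856
gripper_force: 0.0
```

```bash
python3 aim.py; python3 gap.py; python3 - <<'E'
from h import *
i=grab("scene","pics/fin_s.png"); j=grab("top","pics/fin_t.png")
a=cv2.resize(j["color"][100:270,60:420],(790,373)); cv2.imwrite("pics/fin.png",np.vstack([a,cv2.resize(i["color"][140:245,100:465],(790,227))])[:,:,::-1])
# lid front-top corner px expected for lid 1.23 vs 1.15
for t in (1.25,1.23,1.2,1.15):
    p=[.704-.27*np.cos(t)+.015*np.sin(t),-.0165,.06+.27*np.sin(t)+.015*np.cos(t)]; print(t,proj(i,[p]).round(1),proj(j,[p]).round(1))
E
```

```text
[ 0.3854 -0.0329  0.2318] 34.6 yaw -0.3 F [-0.2  0.6 -0.4]
top [  4. 240.] [454.5 651.5] [57.7 23.4] 30.3 tool x,y cm [68.47  6.55] z 21.9 roll -30.6
[ 0.3854 -0.0316  0.2316] 0.0856 [-0.6  0.8  0.1]
0.52 [-137, -133, -124, -111, -109, -103, -95, -84, -80, -75, -63, -58, -55, -44, -35, -30, -29, -25, -21, -17, 19, 32, 36, 37, 44, 45, 49, 65, 71, 72, 75, 89, 105, 120, 127, 129, 134]
0.53 [-185, -184, -154, -138, -137, -133, -126, -103, -97, -80, -79, -75, -64, -63, -59, -51, -46, -44, -36, -24, -19, -17, 17, 34, 48, 62, 74, 92, 103, 121, 127, 128, 131]
1.25 [[230.3 156. ]] [[274.1 133.8]]
1.23 [[231.  154.6]] [[274.1 136.8]]
1.2 [[231.9 152.6]] [[274.1 141.1]]
1.15 [[233.5 149.6]] [[274.  148.4]]
```

View pics/fin.png

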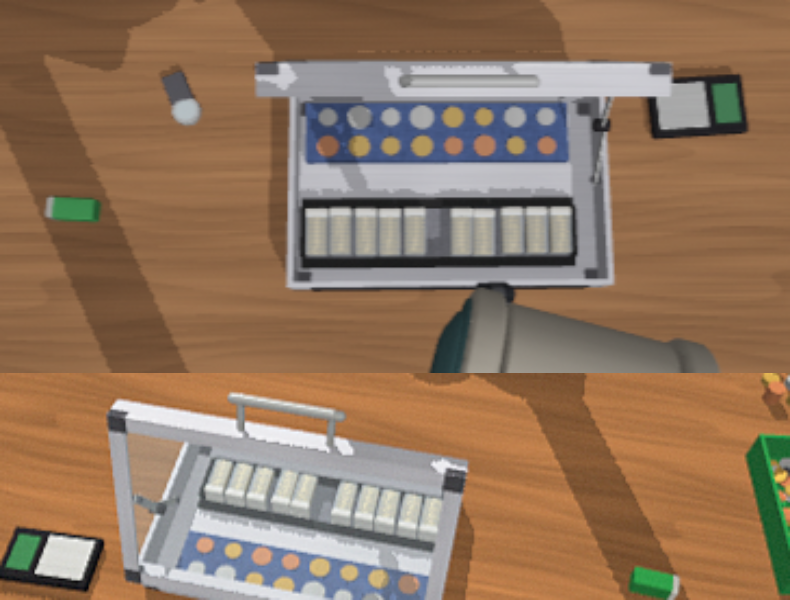

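```bash
python3 -c "
from rig import *
print(sign_off())"
```

```text
the job is handed in; nothing more can be done
None
```

The lid is up and resting on its locked stay. All three loose tubes lie flat in gaps of the row, with one gap left free, and I handed the job in at about 35 s. The scale, magnifier and green look-alike were not touched.

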